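# Uncap the cell stack's front gas port

### The job

Pull the cell stack's carriage by its handle all the way out from under the bridge, then unscrew the cap of the gas port nearer the handle and lift it straight off so that its seal can be looked at. The caps are of mixed stock, so nobody knows whether this one has a left-hand or a right-hand thread: try it both ways. Finish while still holding the cap in the gripper, upright and about 10 cm above its port, and leave the other cap and the things lying about as they are.

Things in the scene. Friction and masses are not known exactly. Their poses are not given: they have to be found in the camera images.
- handle (a point): Middle of the carriage's pull handle: a level steel bar 12 mm thick and 90 mm long between two posts, 82 mm above the table, free underneath. Axes are the carriage's: z up, x along the bar; the carriage pulls out along -y. The stack on it (116 mm wide, 206 mm long, top 102 mm above the table) begins 77 mm from the bar at +y.
- bed: The slide's bed, 170 x 600 mm, z up, origin at the middle of its underside on the table, axes parallel to the carriage's. A fixed bridge stands over it from y = +50 to +300 mm of this origin: deck 270 mm wide, 175 to 185 mm above the table, on four legs, with a logger box on its far end up to 233 mm.
- carriage (a joint): How far the carriage has been pulled out along its slide, m: 0 at the start, under the bridge; 0.20 fully out against its stop. The slide drags with about 8 N and stays where it is left.
- port_front (a point): Centre of the seat of the gas port nearer the handle, 140 mm from the bar along +y, 116 mm above the table; its closed cap's underside rests here. Axes as the handle's. Below: a brass boss 40 mm across, 14 mm high on the stack's flat top; above: a neck 22 mm across, 26 mm high with two side lugs. Carriage fully out, it is over 140 mm clear of the bridge's edge.
- port_rear (a point): The same for the other port, 100 mm further along the carriage's +y.
- cap_a_center (a point): Centre, half-way up, of one of two black plastic caps, alike to look at: round, 18 narrow facets, 44 mm across, 34 mm high, 30 to 65 g, z up. Either may be on either port; the one on port_front is to come off. One has a right-hand thread (loosens counter-clockwise from above), the other a left-hand one.
- cap_b_center (a point): The other cap, the same. Each cap has a coarse quarter-turn thread with play. Turned the wrong way it meets a hard stop within 15 degrees. The right way it goes easily, stays at its height, and between 60 and 115 degrees is free and lifts straight off. Before that it lifts only 1 to 3 mm and then holds fast.
- wrench: A 150 mm steel spanner lying on the table on the far side of the slide; its origin is under its middle. To be left alone.
- tape_roll: A roll of amber tape, 76 mm across and 19 mm high, lying flat on the table on the far side of the slide; origin at the centre of its underside. To be left alone.
- heatsink: A loose finned aluminium heat sink, 80 x 60 x 35 mm, standing on the table on the robot's side of the bridge; origin at the centre of its underside. To be left alone.
Not all that is in view belongs to the job. What is shaped like the part that bears cap_a_center but brown, green or red is not meant.

How it is judged:
By the outcome, as a careful person would: the job done as asked, in the order asked, and still so for the second after the job is handed in, while the arm keeps its last pose, push and grip.
It also fails if it takes over 67 s, if anything falls off the work surface, if the arm or the gripper's body presses on something with over 40 N, if the wrist force passes 120 N, or if a joint passes its speed limit or range.

### The arm

A 7-joint arm with a two-finger parallel gripper is mounted at the origin on the work surface. World frame = base frame: x ahead of the robot, y to its left, z up, the work surface at z = 0. Lengths are in m, angles in rad, forces in N, time in s.
With the tool pointing down it reaches from about 0.425 to 0.925 m from the base axis. Payload 6.8 kg.
Tool frame: the origin (TCP) lies on the centre line of the jaws, within the pads' length; the fingertips stand 25 mm ahead of it and the grasp point (between the pads) lies 6 mm ahead of it; z points along the fingers, y is the direction in which the jaws open and shut (so a half turn about z gives the same grasp; the last joint's range is limited). The gripper opens to 85 mm and grips with 20 to 120 N. Pads are 22 mm wide; open, the fingers measure 114 mm over their backs; the gripper's body (76 mm by 85 mm) begins 54 mm behind the grasp point. The pads swing forward as they close: fully open they stand 13 mm farther back than shut.
Start: joints at [1.141, 0.477, 0.022, 1.555, -0.011, 1.109, -0.083], TCP at [0.213, -0.64, 0.256] pointing down, gripper open.
Joint ranges: [-2.96, 2.96], [-0.34, 2.1], [-1.41, 1.46], [0.24, 2.44], [-1.37, 4.51], [0.17, 1.92], [-2.96, 2.96]. Speed limits (rad/s): [2.39, 2.39, 3.14, 3.14, 3.14, 3.14, 3.14].

### API

Orientations are given as a unit quaternion [w, x, y, z].
In Python, from station import status, cams, order, models gives the robot as it stands.
- The arm moves only by the tool move_arm, never from a script. Its argument "steps" is one flat list of numbers, 7 for each row, row after row: the gripper's target within -1 to 1 (fully open at 1, half-way at 0, shut at -1), then the shift along the world's x, y, z in cm, then the turn, a rotation vector about the world's x, y, z in degrees. A call has 1 to 8 rows; each row shifts and turns the commanded pose from where the row before left it; what a row does not reach is not made up. A row lasts 1/10 s, in which the tool goes at most 50 mm and 8.59 degrees, less where a joint would pass 70% of its speed; a pose out of reach is approached as far as the arm can. A call with a gripper value outside its range is refused whole. The fingers move at their own pace and stop on an object; "newtons" is the grip in N (left out, the last holds). Time passes only in rows, so rows that do not move let the fingers close. It gives the time, the measured TCP pose, the force and the opening at its end, in the units of the state.
- status.get_obs(): the state, without advancing time (a new reading comes with each control period).
- cams.read_camera(name): name is "side" or "top"; returns a dict with "pixels" (384x512x3 uint8, red, green, blue), "mtx" (3x3 intrinsics, pixels), "T" (4x4, takes a point from camera to world coordinates). Camera axes: x right, y down, z forward; pixel columns grow to the right and rows downward; lengths in m; the calibration is good to about 2 mm. A picture is of the moment at which its call begins. There is no depth.
- order.hand_in(): hands the job in, once; it reports no verdict.
Trained networks look in the newest picture that a camera, given by its name, has taken for a name from the list of things; names that differ only in an ending like _2 or _b are one class to them, and where a whole thing is asked for, a point or a joint stands for the part that bears it (a point fixed in the world has none). Each returns a list of dicts, best first, with "score" (0 to 1); they miss things now and then, are a little off and sometimes report something else, mostly with a low value. They report only what shows in the picture. A call takes as long as a camera call. They do not tell look-alikes from the thing itself.
- models.silhouettes(camera, query): "region" (384x512 bool, what is visible of it) and "box" ([centre column, centre row, width, height] in pixels, round what is visible of it).
- models.place_of(camera, query): "position" ([row, column] in pixels: a listed point, or the origin of a listed thing).
The state is a dict: "t": time; "q": joint angles; "joint_vel": joint speeds; "joint_torque": joint torques, N m; "eef_pos": TCP position; "tool_rot": TCP orientation; "contact_force": force on the tool from outside, world axes, zero at the start; "torque": the same for the moment, N m; "gripper_width": opening from 0.0 (shut) to 1.0 (fully open).
Only numpy, scipy, OpenCV 4.12 (cv2) and the standard library are available. Lean on these libraries where they do the work, as an engineer would, in place of code of your own. Each camera call takes 0.05 s, during which the arm holds its last target.

## Working session

There is one attempt and no reset: what is moved stays moved. The work goes in short steps, Python scripts to look and compute and a tool call to move; the robot and the scene stay as the last step left them, time stands still between calls to the robot, and variables do not carry over. Pictures are saved under pics/ and viewed, and the job is handed in when it is done.

Besides the shell and the picture viewer there is one more tool, called after ">>>" by a JSON object that holds its "op" and its "data". move_arm: Moves the arm, as the interface text tells. Its arguments: {"type":"object","properties":{"steps":{"type":"array"},"newtons":{"type":"number"}},"required":["steps"]}

```bash
mkdir -p pics; python3 - <<'E'
from station import status,cams,models
import cv2,numpy as np
o=status.get_obs()
print({k:np.round(v,3).tolist() for k,v in o.items()})
for c in("side","top"):
    d=cams.read_camera(c)
    im=d["pixels"][:,:,::-1]
    cv2.imwrite(f"pics/{c}0.png",cv2.resize(im,(800,600),interpolation=cv2.INTER_CUBIC))
    print(c,np.round(d["mtx"],1).tolist(),np.round(d["T"],3).tolist())
    for q in("handle","port_front","port_rear","cap_a_center","bed","wrench","tape_roll","heatsink"):
        print(q,[(np.round(r["position"],1).tolist(),round(float(r["score"]),2)) for r in models.place_of(c,q)[:4]])
print(status.get_obs()["t"])
E
```

```text
{'t': 0.0, 'q': [1.141, 0.478, 0.022, 1.556, -0.012, 1.109, -0.083], 'joint_vel': [-0.0, -0.0, 0.0, -0.0, 0.001, 0.001, 0.0], 'joint_torque': [0.001, -59.645, 1.608, -28.12, 0.012, 0.009, 0.0], 'eef_pos': [0.213, -0.64, 0.255], 'tool_rot': [-0.001, 0.987, 0.16, -0.0], 'contact_force': [0.37, -0.121, -0.379], 'torque': [-0.029, -0.004, 0.003], 'gripper_width': 1.0}
side [[367.5, 0.0, 255.5], [0.0, 367.5, 190.2], [0.0, 0.0, 1.0]] [[0.994, -0.084, 0.066, 0.48], [-0.107, -0.737, 0.668, -0.459], [-0.007, -0.671, -0.741, 0.729], [0.0, 0.0, 0.0, 1.0]]
handle [([206.9, 267.2], 0.68)]
port_front [([152.2, 262.5], 0.61), ([180.9, 188.0], 0.43)]
port_rear []
cap_a_center [([203.6, 192.2], 0.87), ([238.8, 202.7], 0.79), ([179.6, 344.9], 0.67), ([151.6, 259.9], 0.64)]
bed []
wrench [([233.7, 342.9], 0.78)]
tape_roll [([290.8, 347.8], 0.87)]
heatsink [([183.0, 192.0], 0.67)]
top [[487.2, 0.0, 256.7], [0.0, 487.2, 190.8], [0.0, 0.0, 1.0]] [[-0.02, -0.987, 0.161, 0.379], [-1.0, 0.02, -0.004, 0.093], [0.001, -0.161, -0.987, 1.083], [0.0, 0.0, 0.0, 1.0]]
handle [([185.0, 266.7], 0.61)]
port_front [([179.5, 196.0], 0.79)]
port_rear []
cap_a_center [([258.1, 279.2], 0.86), ([265.4, 228.8], 0.81), ([89.1, 208.3], 0.56)]
bed []
wrench [([107.6, 281.9], 0.59)]
tape_roll [([117.2, 342.9], 0.98)]
heatsink [([274.2, 185.2], 0.57)]
0.9
```

View pics/side0.png

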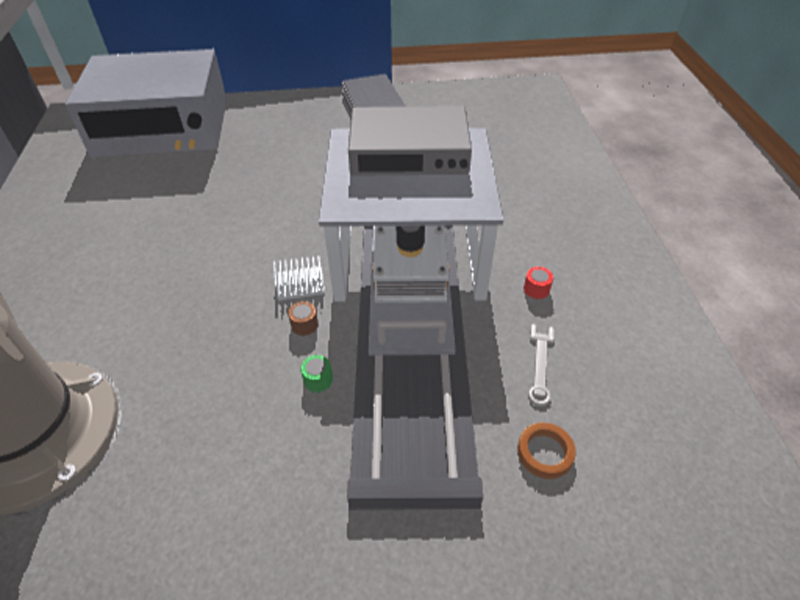

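View pics/top0.png

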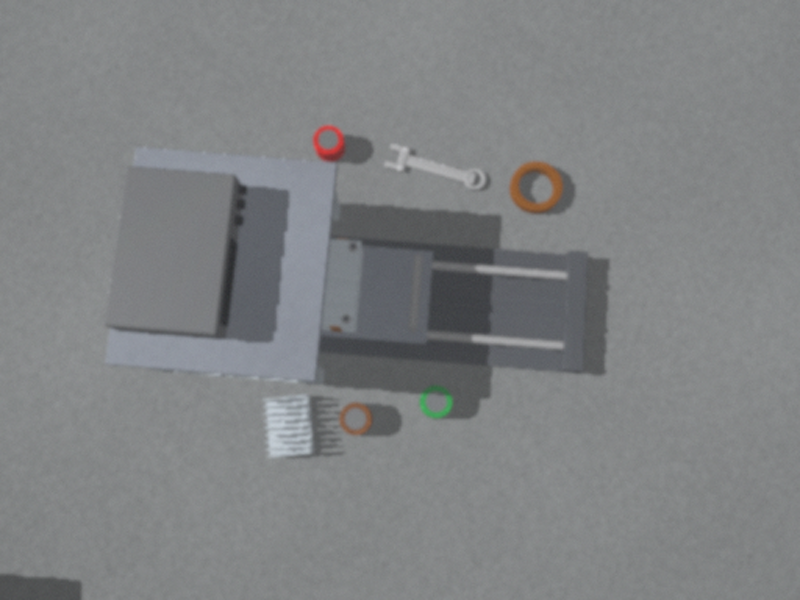

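The side view shows one black cap under the bridge at (262,152). The brown (194,203), green (202,238) and red (344,180) caps are decoys. Next I'll measure the carriage.

```bash
cat > h.py <<'E'
from station import status,cams,models
import cv2,numpy as np
def ray(d,rc):
    r,c=rc; K=np.array(d["mtx"]);T=np.array(d["T"])
    v=T[:3,:3]@np.linalg.solve(K,[c,r,1]); return T[:3,3],v
def onz(d,rc,z):
    o,v=ray(d,rc); return o+v*(z-o[2])/v[2]
def tri(l):
    A=np.zeros((3,3));b=np.zeros(3);R=[]
    for o,v in l:
        v=v/np.linalg.norm(v);P=np.eye(3)-np.outer(v,v);A+=P;b+=P@o
    p=np.linalg.solve(A,b)
    return p,[np.linalg.norm(np.cross(p-o,v/np.linalg.norm(v))) for o,v in l]
def proj(d,p):
    T=np.linalg.inv(d["T"]);q=np.array(d["mtx"])@(T[:3,:3]@p+T[:3,3]);return q[:2]/q[2]
E
python3 - <<'E'
from h import *
s=cams.read_camera("side");t=cams.read_camera("top")
hs=models.place_of("side","handle")[0]["position"];ht=models.place_of("top","handle")[0]["position"]
print("handle",onz(s,hs,.082).round(4),onz(t,ht,.082).round(4),tri([ray(s,hs),ray(t,ht)]))
for r in models.place_of("side","cap_a_center")[:5]:
    print("cap",np.round(r["position"],1),onz(s,r["position"],.133).round(4))
for r in models.place_of("side","port_front")[:2]: print("pf",onz(s,r["position"],.116).round(4))
for c,d in(("side",s),("top",t)):
  for q in("wrench","tape_roll","heatsink"):
    for r in models.place_of(c,q)[:1]: print(c,q,onz(d,r["position"],0.0).round(3))
for q in("handle","bed","carriage"):
  for c in("side","top"):
    for r in models.silhouettes(c,q)[:2]: print(c,q,round(float(r["score"]),2),np.round(r["box"],1), cv2.minAreaRect(np.argwhere(r["region"])[:,::-1].astype(np.float32)))
a=t["pixels"][150:250,200:390,::-1];cv2.imwrite("pics/t1.png",cv2.resize(a,(760,400),interpolation=cv2.INTER_CUBIC))
a=s["pixels"][130:240,210:330,::-1];cv2.imwrite("pics/s1.png",cv2.resize(a,(600,550),interpolation=cv2.INTER_CUBIC))
E
```

```text
handle [0.5556 0.0818 0.082 ] [0.5541 0.0685 0.082 ] (array([0.55263615, 0.06896832, 0.09711574]), [np.float64(0.0011896242579303832), np.float64(0.0011896242579302913)])
cap [237.4 203.1] [ 0.4178 -0.0341  0.133 ]
cap [180.5 346.8] [0.7394 0.0845 0.133 ]
cap [151.8 260.7] [0.5593 0.2016 0.133 ]
cap [204.9 196. ] [0.4038 0.0511 0.133 ]
pf [0.5629 0.2176 0.116 ]
side wrench [0.751 0.039 0.   ]
side tape_roll [ 0.706 -0.111  0.   ]
side heatsink [0.371 0.237 0.   ]
top wrench [0.751 0.026 0.   ]
top tape_roll [ 0.718 -0.118  0.   ]
top heatsink [0.374 0.244 0.   ]
side handle 0.71 [265.  186.5  52.7  86. ] ((263.0, 186.0), (82.0, 54.0), 90.0)
top handle 0.93 [241.7 184.   70.4  65. ] ((241.18968200683594, 186.37319946289062), (67.23428344726562, 63.95926284790039), 5.5275397300720215)
side bed 0.59 [260.2 198.1 119.4 263.9] ((262.5, 196.49996948242188), (116.99998474121094, 258.99993896484375), -0.0)
side bed 0.45 [350.5 287.6  37.3  32.9] ((349.1499938964844, 288.04998779296875), (36.99864196777344, 34.78504943847656), 18.43494987487793)
top bed 0.82 [219.8 169.3 315.1 152.4] ((222.47439575195312, 175.576416015625), (309.3831787109375, 144.7124481201172), 4.4846062660217285)
side carriage 0.78 [265.1 187.7  52.3  82.6] ((263.5, 186.5), (83.0, 55.0), 90.0)
top carriage 0.7 [242.6 184.8  69.5  71.6] ((241.0758819580078, 186.58966064453125), (68.34642791748047, 65.4398422241211), 4.763641834259033)
```

```bash
ls pics
```

```text
s1.png
side0.png
t1.png
top0.png
```

View pics/t1.png

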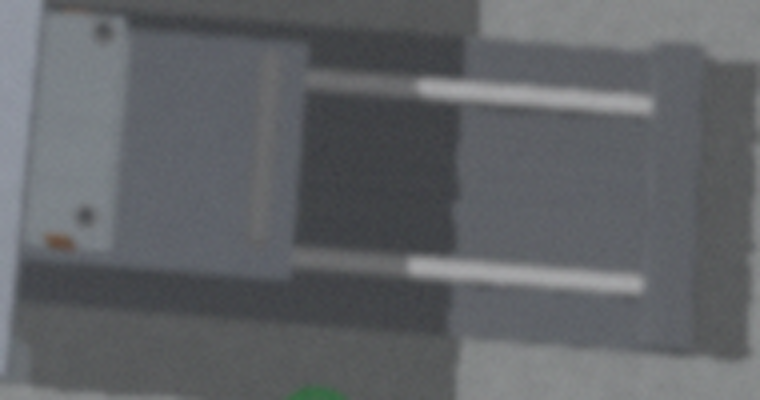

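View pics/s1.png

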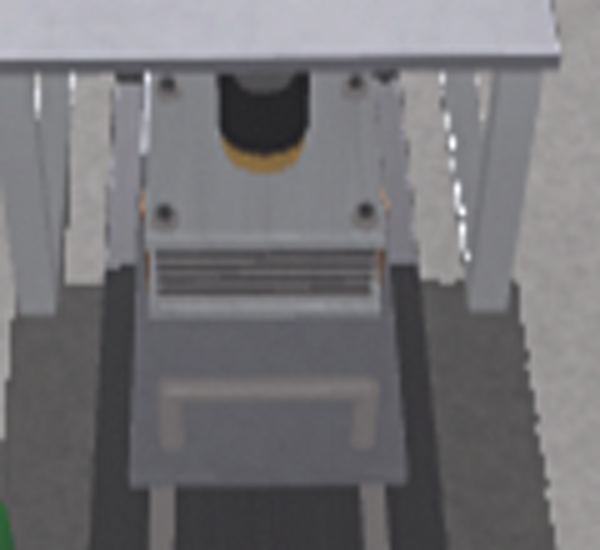

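```bash
python3 - <<'E'
from h import *
s=cams.read_camera("side");t=cams.read_camera("top")
tp=lambda x,y:(150+y/4-.375,200+x/4-.375)
sp=lambda x,y:(130+y/5-.4,210+x/5-.4)
a,b=onz(t,tp(259,240),.085),onz(t,tp(270,50),.085)
print("top bar",a,b,(a+b)/2,np.degrees(np.arctan2((b-a)[1],(b-a)[0])))
a,b=onz(s,sp(160,387),.086),onz(s,sp(378,387),.086)
print("side bar",a,b,(a+b)/2,np.degrees(np.arctan2((b-a)[1],(b-a)[0])))
for p,q in(((310,80),(652,104)),((295,258),(643,286))):
    a,b=onz(t,tp(*p),.03),onz(t,tp(*q),.03);v=b-a;print("rail",a,b,np.degrees(np.arctan2(-v[0],-v[1]))*-1)
# bed silhouettes edges, deck edge
a,b=onz(t,tp(42,0),.185),onz(t,tp(5,370),.185);v=b-a;print("deck",a,b,np.degrees(np.arctan2(-v[1],-v[0])))
E
```

```text
top bar [0.50186866 0.07356029 0.085     ] [0.60196205 0.06553744 0.085     ] [0.55191536 0.06954886 0.085     ] -4.582667368963474
side bar [0.50078007 0.07333315 0.086     ] [0.59897047 0.0621938  0.086     ] [0.54987527 0.06776347 0.086     ] -6.472329688433845
rail [0.59691637 0.04236831 0.03      ] [ 0.57971698 -0.14548805  0.03      ] -5.231190757452894
rail [0.49843004 0.05315761 0.03      ] [ 0.4794216 -0.1350774  0.03     ] -5.766322854757843
deck [0.60592089 0.17562981 0.185     ] [0.43177608 0.19341083 0.185     ] -5.829968943832983
```

>>> {"op": "move_arm", "data": {"steps": [1,2,4.2,0,0,0,-1.5,1,2,4.2,0,0,0,-1.5,1,2,4.2,0,0,0,-1.5,1,2,4.2,0,0,0,-1.5,1,2,4.2,0,0,0,-1.5,1,2,4.2,0,0,0,-1.5,1,2,4.2,0,0,0,-1.5,1,2,4.2,0,0,0,-1.5], "newtons": 60}}

```text
t: 2.7
eef_pos: [0.3741, -0.3027, 0.2567]
tool_rot: [0.0, 0.998, 0.056, 0.0]
contact_force: [0.7, -0.6, -0.3]
gripper_width: 0.999
```

>>> {"op": "move_arm", "data": {"steps": [1,2,4.2,0,0,0,-1.5,1,2,4.2,0,0,0,-1.5,1,2,4.2,0,0,0,-1.5,1,2,4.2,0,0,0,-1.5,1,2,4.2,0,0,0,-1.5,1,2,4.2,0,0,0,-1.5,1,2,3,0,0,0,-1.5,1,0,0,0,0,0,-1.5]}}

```text
t: 3.5
eef_pos: [0.5157, -0.0167, 0.2568]
tool_rot: [-0.001, 0.999, -0.045, 0.001]
contact_force: [-0.8, 0.6, 1.7]
gripper_width: 1.003
```

>>> {"op": "move_arm", "data": {"steps": [1,1.7,4.2,0,0,0,0,1,1.7,4.2,0,0,0,0,1,0,0,-3,0,0,0,1,0,0,-3,0,0,0,1,0,0,-3,0,0,0,1,0,0,-3,0,0,0,1,0,0,0,0,0,0]}}

```text
t: 4.2
eef_pos: [0.5446, 0.06, 0.1328]
tool_rot: [0.001, 0.999, -0.049, -0.004]
contact_force: [-1.1, -0.2, 0.1]
gripper_width: 1.002
```

```bash
python3 - <<'E'
from h import *
s=cams.read_camera("side");t=cams.read_camera("top")
print(status.get_obs()["eef_pos"],status.get_obs()["q"])
a=s["pixels"][110:240,200:340,::-1];cv2.imwrite("pics/s2.png",cv2.resize(a,(700,650))[:600])
a=t["pixels"][130:250,170:370,::-1];cv2.imwrite("pics/t2.png",cv2.resize(a,(800,480)))
E
```

```text
[0.54748131 0.06100282 0.13666028] [ 0.04357357  0.44456448 -0.33625151  1.94068391  0.20150451  0.78929531
 -2.073783  ]
```

View pics/s2.png

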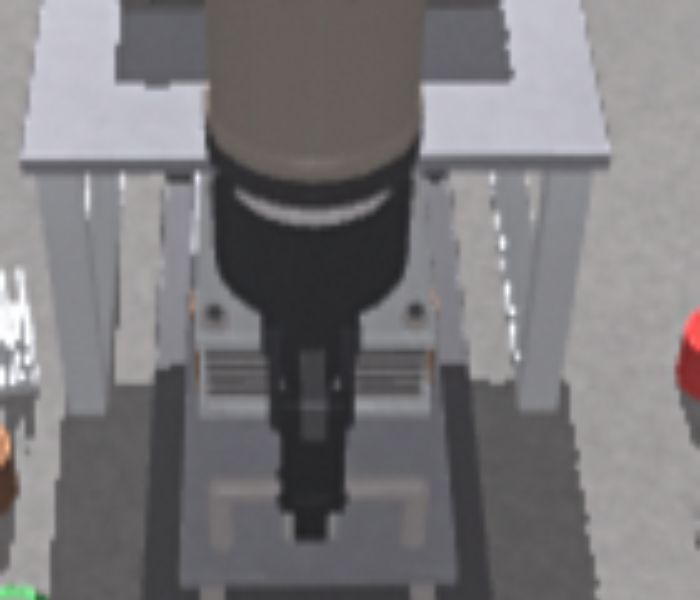

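View pics/t2.png

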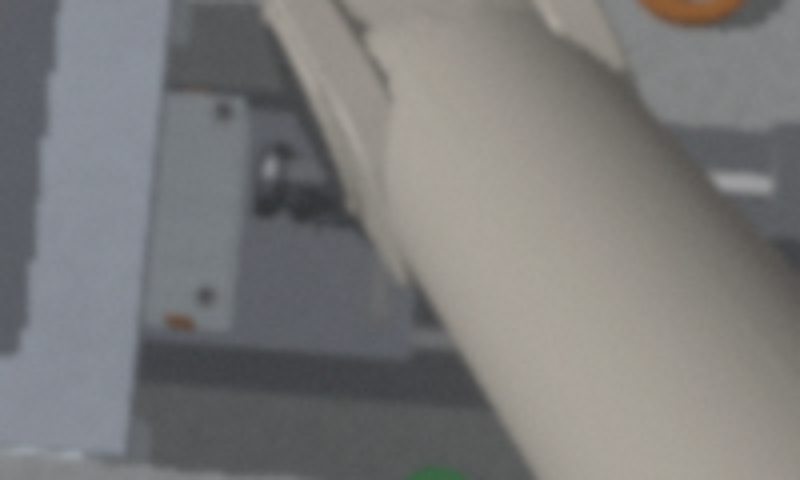

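>>> {"op": "move_arm", "data": {"steps": [1,0.4,0.7,0,0,0,0,1,0,0,-1.6,0,0,0,1,0,0,-1.6,0,0,0,1,0,0,-1.6,0,0,0,1,0,0,0,0,0,0]}}

```text
t: 4.8
eef_pos: [0.5516, 0.069, 0.0883]
tool_rot: [0.0, 0.999, -0.048, -0.0]
contact_force: [-0.7, -0.2, -0.3]
gripper_width: 0.999
```

>>> {"op": "move_arm", "data": {"steps": [-1,0,0,0,0,0,0,-1,0,0,0,0,0,0,-1,0,0,0,0,0,0,-1,0,0,0,0,0,0,-1,0,0,0,0,0,0,-1,0,0,0,0,0,0,-1,0,0,0,0,0,0]}}

```text
t: 5.5
eef_pos: [0.5519, 0.0696, 0.089]
tool_rot: [-0.001, 0.999, -0.048, 0.001]
contact_force: [-1.2, 3.7, 5.6]
gripper_width: 0.116
```

>>> {"op": "move_arm", "data": {"steps": [-1,-0.05,-0.5,0,0,0,0,-1,-0.1,-1,0,0,0,0,-1,-0.15,-1.5,0,0,0,0,-1,-0.15,-1.5,0,0,0,0,-1,-0.15,-1.5,0,0,0,0,-1,-0.15,-1.5,0,0,0,0,-1,-0.15,-1.5,0,0,0,0,-1,-0.15,-1.5,0,0,0,0]}}

```text
t: 6.3
eef_pos: [0.5414, -0.0333, 0.0889]
tool_rot: [-0.002, 0.999, -0.047, 0.001]
contact_force: [-1.6, 10.1, 5.8]
gripper_width: 0.121
```

>>> {"op": "move_arm", "data": {"steps": [-1,-0.15,-1.5,0,0,0,0,-1,-0.15,-1.5,0,0,0,0,-1,-0.15,-1.5,0,0,0,0,-1,-0.15,-1.5,0,0,0,0,-1,-0.15,-1.5,0,0,0,0,-1,-0.1,-1,0,0,0,0,-1,-0.05,-0.5,0,0,0,0,-1,-0.05,-0.5,0,0,0,0]}}

```text
t: 7.1
eef_pos: [0.5317, -0.1286, 0.0889]
tool_rot: [-0.002, 0.999, -0.048, 0.0]
contact_force: [-2.2, 23.9, 10.6]
gripper_width: 0.117
```

>>> {"op": "move_arm", "data": {"steps": [-1,-0.02,-0.2,0,0,0,0,-1,0,0,0,0,0,0,-1,-0.03,-0.3,0,0,0,0,-1,0,0,0,0,0,0]}}

```text
t: 7.5
eef_pos: [0.5317, -0.1286, 0.0889]
tool_rot: [-0.004, 0.999, -0.046, -0.0]
contact_force: [-3.0, 20.2, 9.9]
gripper_width: 0.118
```

>>> {"op": "move_arm", "data": {"steps": [-1,0.03,0.3,0,0,0,0,1,0,0,0,0,0,0,1,0,0,0,0,0,0,1,0,0,0,0,0,0,1,0,0,0,0,0,0,1,0,0,0,0,0,0]}}

```text
t: 8.1
eef_pos: [0.5311, -0.1339, 0.0882]
tool_rot: [0.0, 0.999, -0.049, -0.0]
contact_force: [-0.0, 0.9, -0.7]
gripper_width: 0.95
```

>>> {"op": "move_arm", "data": {"steps": [1,0,0,3,0,0,0,1,0,0,4,0,0,0,1,0,0,4,0,0,0,1,0,0,4,0,0,0,1,0,-4,0,0,0,0,1,0,-4,0,0,0,0,1,0,-4,0,0,0,0,1,0,0,0,0,0,0]}}

```text
t: 8.9
eef_pos: [0.5295, -0.2609, 0.2381]
tool_rot: [0.002, 0.999, -0.053, -0.0]
contact_force: [-0.6, -0.3, -0.1]
gripper_width: 1.0
```

```bash
python3 - <<'E'
from h import *
s=cams.read_camera("side");t=cams.read_camera("top")
o=status.get_obs();print(o["eef_pos"],o["q"].round(2) if hasattr(o["q"],"round") else o["q"])
for c,d in(("side",s),("top",t)):
  cv2.imwrite(f"pics/{c}3.png",cv2.resize(d["pixels"][:,:,::-1],(800,600),interpolation=cv2.INTER_CUBIC))
  for q,z in(("cap_a_center",.133),("port_front",.116),("handle",.082)):
    for r in models.place_of(c,q)[:5]: print(c,q,round(float(r["score"]),2),np.round(r["position"],1),onz(d,r["position"],z).round(4))
E
```

```text
[ 0.53073818 -0.25456128  0.23798083] [ 0.57  0.37 -0.29  1.77  0.12  1.02 -1.44]
side cap_a_center 0.7 [238.2 202.8] [ 0.4172 -0.0359  0.133 ]
side cap_a_center 0.52 [204.  191.1] [0.3935 0.0548 0.133 ]
top cap_a_center 0.84 [267.6 224.9] [0.3851 0.153  0.133 ]
top cap_a_center 0.8 [256.7 279.7] [0.4037 0.0469 0.133 ]
top cap_a_center 0.74 [182.9 297.6] [0.5479 0.0075 0.133 ]
top cap_a_center 0.74 [ 92.9 208. ] [0.7382 0.1842 0.133 ]
top port_front 0.62 [186.  294.8] [0.5447 0.0118 0.116 ]
top handle 0.95 [193.8 361.1] [ 0.5314 -0.1284  0.082 ]
```

View pics/side3.png

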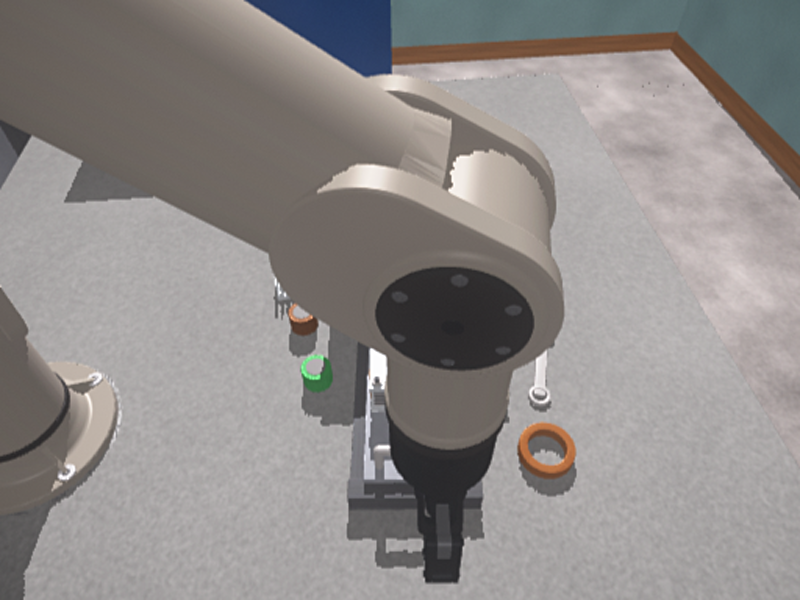

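View pics/top3.png

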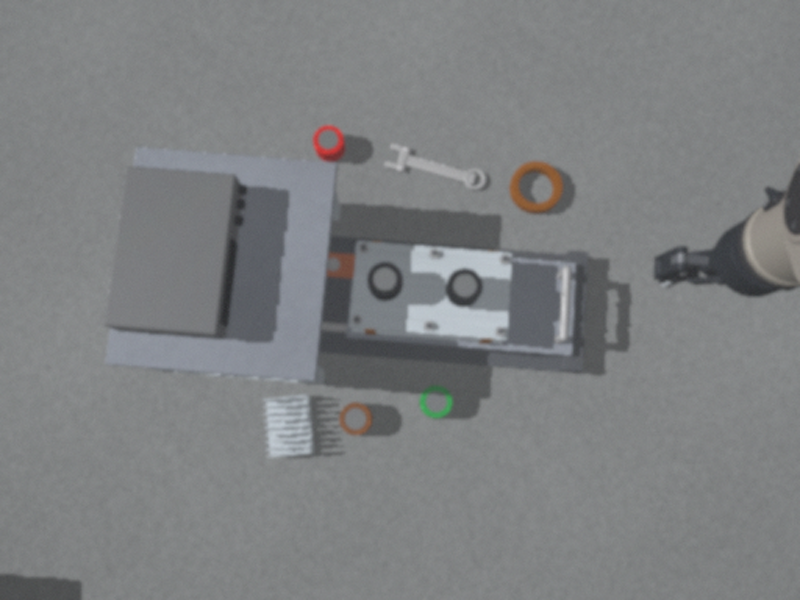

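Carriage is out. Two black caps show in the top view: (247,179) is rear and (296,184) is front, nearer the handle at (361,185), so the front one is meant. I'll confirm it in an enlarged crop.

```bash
python3 - <<'E'
from h import *
t=cams.read_camera("top")
im=t["pixels"][:,:,::-1]
cv2.imwrite("pics/t4.png",cv2.resize(im[150:225,220:380],(800,375),interpolation=cv2.INTER_CUBIC))
for r in models.silhouettes("top","cap_a_center"):
    m=r["region"].astype(np.uint8)
    cs,_=cv2.findContours(m,0,1);c=max(cs,key=cv2.contourArea);(x,y),R=cv2.minEnclosingCircle(c)
    b=r["box"]; print(round(float(r["score"]),2),np.round(b,1),(round(x,1),round(y,1),round(R,1)), onz(t,(b[1],b[0]),.135).round(4))
# predicted outlines of the cap at axis estimates
h=np.array([.5317,-.1286]);th=np.radians(-5.6)
p=h+.14*np.array([-np.sin(th),np.cos(th)]);print("pred port",p)
big=cv2.resize(im[150:225,220:380],(800,375),interpolation=cv2.INTER_CUBIC)
for z in(.116,.150):
  for a in np.linspace(0,2*np.pi,60):
    c,r=proj(t,np.array([p[0]+.022*np.cos(a),p[1]+.022*np.sin(a),z]))
    cv2.circle(big,(int((c-220+.5)*5),int((r-150+.5)*5)),1,(0,0,255) if z>.13 else (0,255,0),-1)
cv2.imwrite("pics/t5.png",big)
E
```

```text
0.93 [225.2 268.6  22.2  19.9] (226.6, 267.5, 11.0) [0.3831 0.1524 0.135 ]
0.89 [209.4  91.   20.7  22.4] (210.0, 90.6, 11.6) [0.7415 0.1811 0.135 ]
0.8 [279.9 257.4  24.5  20.9] (278.2, 256.5, 11.2) [0.4023 0.0467 0.135 ]
0.71 [297.1 182.8  22.5  26.5] (296.4, 183.3, 12.2) [0.5478 0.0086 0.135 ]
pred port [0.54536161 0.01073184]
```

View pics/t5.png

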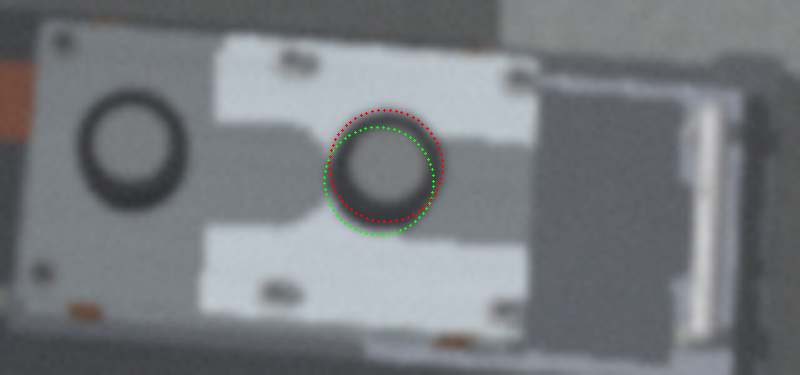

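View pics/t4.png

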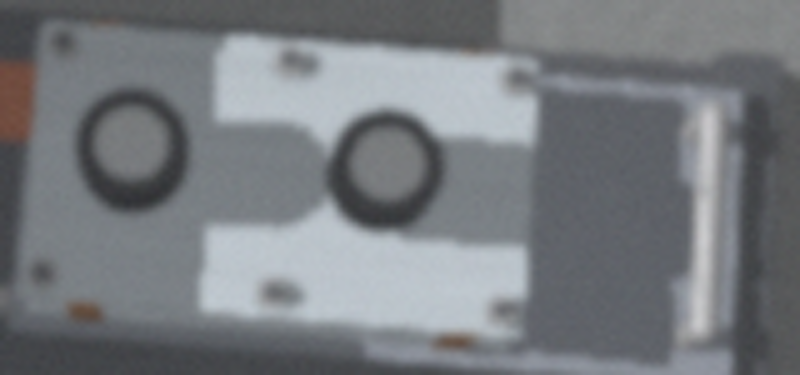

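>>> {"op": "move_arm", "data": {"steps": [1,0.1,1.9,0,0,0,8.2,1,0.1,1.9,0,0,0,8.2,1,0.1,1.9,0,0,0,8.2,1,0.1,1.9,0,0,0,8.2,1,0.1,1.9,0,0,0,8.2,1,0.1,1.9,0,0,0,8.2,1,0.1,1.9,0,0,0,8.2,1,0.1,1.9,0,0,0,8.2]}}

```text
t: 10.2
eef_pos: [0.5393, -0.1003, 0.2385]
tool_rot: [0.0, 0.864, 0.503, 0.0]
contact_force: [0.3, 0.2, -0.2]
gripper_width: 1.0
```

>>> {"op": "move_arm", "data": {"steps": [1,0.1,1.9,0,0,0,8.2,1,0.1,1.9,0,0,0,8.2,1,0.1,1.9,0,0,0,8.2,1,0.1,1.9,0,0,0,8.2,1,0.1,1.9,0,0,0,8.2,1,0.2,1.7,0,0,0,8.2,1,0,0,0,0,0,0,1,0,0,0,0,0,0]}}

```text
t: 11.0
eef_pos: [0.5462, 0.0103, 0.2382]
tool_rot: [0.0, 0.58, 0.814, -0.0]
contact_force: [-0.4, -0.8, 0.5]
gripper_width: 1.002
```

```bash
python3 - <<'E'
from h import *
o=status.get_obs();print(o["t"],np.round(o["eef_pos"],4),np.round(o["tool_rot"],3),np.round(o["q"],2),np.round(o["torque"],2))
E
```

```text
11.0 [0.5462 0.0103 0.2382] [ 0.     0.58   0.814 -0.   ] [ 0.49  0.39 -0.78  1.84  0.32  1.04 -0.08] [-0.05  0.01 -0.05]
```

>>> {"op": "move_arm", "data": {"steps": [1,0,0,-2.5,0,0,0,1,0,0,-2.5,0,0,0,1,0,0,-2.5,0,0,0,1,0,0,-1.2,0,0,0,1,0,0,-0.7,0,0,0,1,0,0,0,0,0,0]}}

```text
t: 11.6
eef_pos: [0.5462, 0.0101, 0.144]
tool_rot: [-0.0, 0.58, 0.815, -0.0]
contact_force: [0.3, 0.2, 1.0]
gripper_width: 1.0
```

>>> {"op": "move_arm", "data": {"steps": [-1,0,0,0,0,0,0,-1,0,0,0,0,0,0,-1,0,0,0,0,0,0,-1,0,0,0,0,0,0,-1,0,0,0,0,0,0,-1,0,0,0,0,0,0,-1,0,0,0,0,0,0], "newtons": 50}}

```text
t: 12.3
eef_pos: [0.5469, 0.0107, 0.1454]
tool_rot: [0.001, 0.579, 0.815, 0.0]
contact_force: [-1.4, 0.0, 5.3]
gripper_width: 0.502
```

```bash
python3 - <<'E'
from h import *
o=status.get_obs();print(o["t"],np.round(o["eef_pos"],4),np.round(o["tool_rot"],3),np.round(o["contact_force"],1),np.round(o["torque"],2))
E
```

```text
12.3 [0.5469 0.0107 0.1454] [0.001 0.579 0.815 0.   ] [-1.4  0.   5.3] [-0.14  0.33  0.06]
```

>>> {"op": "move_arm", "data": {"steps": [-1,0,0,0,0,0,4,-1,0,0,0,0,0,4,-1,0,0,0,0,0,4,-1,0,0,0,0,0,4]}}

```text
t: 12.7
eef_pos: [0.5472, 0.0111, 0.1455]
tool_rot: [0.001, 0.459, 0.889, 0.001]
contact_force: [0.3, -0.3, 3.4]
gripper_width: 0.506
```

```bash
cat > st.py <<'E'
from h import *
o=status.get_obs();r=o["tool_rot"];print(o["t"],np.round(o["eef_pos"],4),"yaw",2*np.degrees(np.arctan2(r[2],r[1])).round(2),np.round(o["contact_force"],1),np.round(o["torque"],2),np.round(o["gripper_width"],3),np.round(o["q"],2))
E
python3 st.py
```

```text
12.7 [0.5472 0.0111 0.1455] yaw 125.4 [ 0.3 -0.3  3.4] [ 0.12  0.12 -0.07] 0.506 [ 0.48  0.52 -0.79  1.92  0.47  0.89  0.07]
```

>>> {"op": "move_arm", "data": {"steps": [-1,0,0,0,0,0,4,-1,0,0,0,0,0,4,-1,0,0,0,0,0,4]}}

```text
t: 13.0
eef_pos: [0.5472, 0.0111, 0.1454]
tool_rot: [0.001, 0.363, 0.932, 0.001]
contact_force: [0.2, 0.3, 4.3]
gripper_width: 0.506
```

```bash
python3 st.py
```

```text
13.0 [0.5472 0.0111 0.1454] yaw 137.4 [0.2 0.3 4.3] [ 0.06  0.05 -0.08] 0.506 [ 0.51  0.54 -0.83  1.92  0.51  0.9   0.25]
```

>>> {"op": "move_arm", "data": {"steps": [-1,0,0,0,0,0,6,-1,0,0,0,0,0,6,-1,0,0,0,0,0,6,-1,0,0,0,0,0,6,-1,0,0,0,0,0,6,-1,0,0,0,0,0,6,-1,0,0,0,0,0,6]}}

```text
t: 13.7
eef_pos: [0.5473, 0.011, 0.1454]
tool_rot: [0.001, 0.005, 1.0, 0.0]
contact_force: [0.3, -0.7, 3.9]
gripper_width: 0.5
```

```bash
python3 st.py
```

```text
13.7 [0.5473 0.011  0.1454] yaw 179.46 [ 0.3 -0.7  3.9] [ 0.09 -0.04 -0.06] 0.5 [ 0.62  0.61 -1.    1.91  0.63  0.96  0.89]
```

>>> {"op": "move_arm", "data": {"steps": [-1,0,0,0,0,0,6,-1,0,0,0,0,0,6,-1,0,0,0,0,0,6,-1,0,0,0,0,0,0,-1,0,0,0.3,0,0,0,-1,0,0,0.3,0,0,0]}}

```text
t: 14.3
eef_pos: [0.5462, 0.0104, 0.1505]
tool_rot: [-0.0, -0.149, 0.989, -0.0]
contact_force: [-0.4, 0.6, -1.0]
gripper_width: 0.504
```

```bash
python3 st.py
```

```text
14.3 [0.5462 0.0104 0.1505] yaw 197.2 [-0.4  0.6 -1. ] [-0.03  0.01  0.  ] 0.504 [ 0.67  0.64 -1.07  1.91  0.67  1.01  1.16]
```

Lifted 5 mm at about 1 N, more than the 1–3 mm of play, so it's free. I'll keep lifting, slowly at first.

>>> {"op": "move_arm", "data": {"steps": [-1,0,0,0.5,0,0,0,-1,0,0,0.5,0,0,0,-1,0,0,0.5,0,0,0,-1,0,0,0.7,0,0,0,-1,0,0,0.8,0,0,0,-1,0,0,1,0,0,0,-1,0,0,1.2,0,0,0,-1,0,0,0,0,0,0]}}

```text
t: 15.1
eef_pos: [0.5473, 0.0111, 0.2044]
tool_rot: [0.002, -0.15, 0.989, -0.0]
contact_force: [-1.3, 0.5, -0.9]
gripper_width: 0.501
```

>>> {"op": "move_arm", "data": {"steps": [-1,0,0,1.2,0,0,0,-1,0,0,1.2,0,0,0,-1,0,0,1.2,0,0,0,-1,0,0,0.6,0,0,0,-1,0,0,0,0,0,0,-1,0,0,0,0,0,0]}}

```text
t: 15.7
eef_pos: [0.5462, 0.0105, 0.2442]
tool_rot: [-0.0, -0.15, 0.989, -0.0]
contact_force: [-0.4, -0.5, -1.2]
gripper_width: 0.503
```

```bash
python3 - <<'E'
from h import *
import runpy
runpy.run_path("st.py")
s=cams.read_camera("side");t=cams.read_camera("top")
cv2.imwrite("pics/s6.png",cv2.resize(s["pixels"][:,:,::-1],(800,600),interpolation=cv2.INTER_CUBIC))
cv2.imwrite("pics/t6.png",cv2.resize(t["pixels"][:,:,::-1],(800,600),interpolation=cv2.INTER_CUBIC))
cv2.imwrite("pics/s7.png",cv2.resize(s["pixels"][110:260,200:350,::-1],(600,600),interpolation=cv2.INTER_CUBIC))
for q in("cap_a_center","handle"):
  for c,d,z in(("side",s,.23),("top",t,.082)):
    for r in models.place_of(c,q)[:5]: print(c,q,round(float(r["score"]),2),np.round(r["position"],1),onz(d,r["position"],z).round(4))
E
```

```text
15.7 [0.5462 0.0105 0.2442] yaw 197.22 [-0.4 -0.5 -1.2] [-0.01  0.07 -0.03] 0.503 [ 0.75  0.54 -1.17  1.82  0.54  1.15  1.26]
side cap_a_center 0.89 [202.2 196.2] [ 0.4165 -0.0255  0.23  ]
side cap_a_center 0.67 [181.4 345.8] [ 0.6947 -0.0059  0.23  ]
side cap_a_center 0.58 [238.7 205.2] [ 0.4313 -0.1061  0.23  ]
side cap_a_center 0.52 [182.1 261.6] [0.5382 0.0102 0.23  ]
top cap_a_center 0.88 [271.  229.3] [0.3784 0.1474 0.082 ]
top cap_a_center 0.67 [260.5 280.4] [0.3974 0.0433 0.082 ]
top cap_a_center 0.64 [ 93.5 206.9] [0.7562 0.1915 0.082 ]
top cap_a_center 0.52 [172.3 300.8] [ 0.5794 -0.0046  0.082 ]
side handle 0.74 [286.6 266.8] [ 0.5207 -0.2021  0.23  ]
top handle 0.84 [194.8 359.5] [ 0.5293 -0.125   0.082 ]
```

View pics/s7.png

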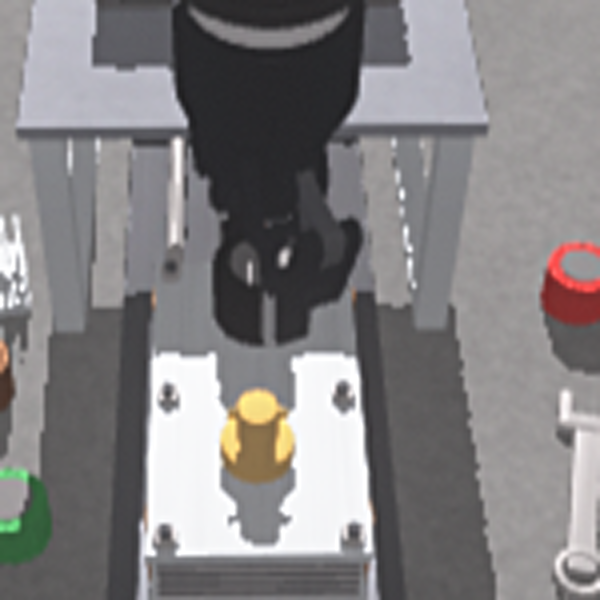

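View pics/t6.png

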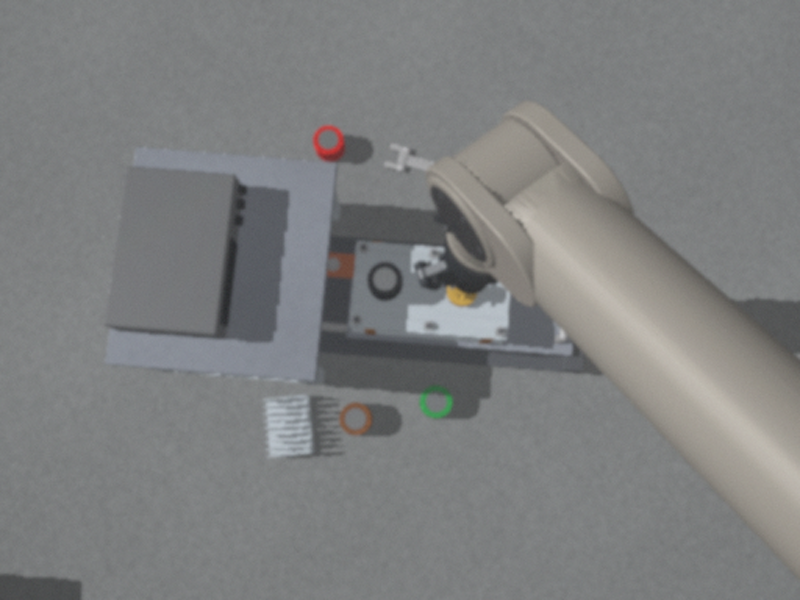

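The side view shows the bare brass neck at (264,218). The black cap sits in the gripper about 10 cm above it. In the top view the rear cap (247,179) and the loose things haven't moved. Handing in.

```bash
python3 -c "
from station import order
print(order.hand_in())"; python3 st.py
```

```text
the job is handed in; nothing more can be done
None
the job is handed in; nothing more can be done
```

The cap of the port nearer the handle is off, and the gripper is holding it upright about 10 cm above its port. I handed the job in at about 16 s on the robot's clock.

- **Carriage:** I pulled it by the handle about 0.199 m. It then stopped moving although I commanded a further 5 mm or so, with about 20 N on the wrist, so I took that as the stop.
- **Cap:** I tried counter-clockwise first. It turned about 88° with almost no torque and met no stop, so the thread is right-hand and I did not need to try clockwise. It then lifted off at about 1 N.
- **Last checks:** The side view shows the bare brass neck with the cap above it in the gripper. The tool has risen 99 mm, and the grip opening of 0.50 fits the 44 mm cap. In the top view the rear cap, bridge, heat sink and decoy caps look unmoved. The arm hid the tape roll and part of the spanner there, but it never went near them.
- **Disagreement:** The last network reading of the handle from the top camera was about 4 mm off the gripper's own reading. The arm partly covered the handle, and the stack's edge had not moved in the picture, so I put it down to the network.

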